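# Square the chip carrier to the microscope's alignment bar and clamp it

## Robot

A 6-joint arm with a two-finger parallel gripper is mounted at the origin on the work surface. World frame = base frame: x ahead of the robot, y to its left, z up, the work surface at z = 0. Lengths are in m, angles in rad, forces in N, time in s.
With the tool pointing down it reaches from about 0.35 to 0.775 m from the base axis. Payload 7.3 kg.
Tool frame: the origin (TCP) lies between the finger pads; the fingertips stand ahead of it and the grasp point (between the pads) lies 6 mm ahead of it (robot.tip_extent is the x of the fingertips in the tool frame, in m); x points along the fingers, z is the direction in which the jaws open and shut, and the axes are right-handed (so a half turn about x gives the same grasp; the last joint's range is limited). The gripper opens to 92 mm and grips with 3 to 60 N. Pads are 19 mm wide; open, the fingers measure 130 mm over their backs; the gripper's body (75 mm by 190 mm) begins 47 mm behind the grasp point.
Start: joints at [1.093, 0.342, 1.524, -0, 1.275, -0.146], TCP at [0.171, 0.496, 0.229] pointing down, gripper open.
Joint ranges: [-2.53, 2.53], [-0.77, 2.02], [0.04, 2.7], [-1, 4.14], [0.28, 2.66], [-3.11, 3.11]. Speed limits (rad/s): [2.57, 2.57, 3.14, 3.14, 3.14, 3.14].

## Interface

Orientations are given as [roll, pitch, yaw] about the fixed x, y, z axes, in that order (R = Rz(yaw) Ry(pitch) Rx(roll)).
In Python, from cell import robot gives the robot as it stands. The module is installed in compiled form; this text tells all that it offers.
- The arm moves only by the shell command python3 -m creep 'ROWS' [FORCE]. ROWS is JSON, a list of rows, each an object with "translation": the shift along the tool's x, y, z in m, a list of three; "twist": the turn, a rotation vector about the tool's x, y, z in rad, a list of three; "hand": the opening in per cent of the stroke, from 0 (shut) to 100 (fully open). A call has 1 to 5 rows; each row is the pose to reach, as a shift and turn from the pose measured when the call began, along the tool's axes at that moment; what a row does not reach only later rows make up. A row lasts 1/10 s, in which the tool goes at most 50 mm and 8.59 degrees, less where a joint would pass 70% of its speed; a pose out of reach is approached as far as the arm can. A call with a gripper value outside its range is refused whole. The fingers move at their own pace and stop on an object; FORCE is the grip in N (left out, the last holds). Time passes only in rows, so rows that repeat a pose let the fingers close. It gives the time, the measured TCP pose, the force and the opening at its end, in the units of the state.
- robot.observe(): the state, without advancing time (a new reading comes with each control period).
- robot.read_camera(name): name is "scene" or "side" or "wrist"; returns the picture (480x640x3 uint8, blue, green, red); there is no depth.
- robot.calibration(name): a dict with "intrinsics" (3x3 intrinsics, pixels), "cam_to_world" (4x4, takes a point from camera to world coordinates); the wrist camera has in their place "mount" (4x4, takes a point from camera to tool coordinates, whose origin is the TCP and whose axes are the tool frame's). Camera axes: x right, y up, looking along -z (the intrinsics and any distortion apply to the point x, -y, -z); pixel columns grow to the right and rows downward; lengths in m; the calibration is good to about 2 mm. A picture is of the moment at which its call begins: read the wrist's pose just before it. calibration takes no time and is no camera call.
- robot.hand_in(): hands the job in, once; it reports no verdict.
The state is a dict: "time": time; "qpos": joint angles; "qvel": joint speeds; "joint_efforts": joint torques, N m; "tool_pos": TCP position; "tool_rot": TCP orientation; "contact_force": force on the tool from outside, world axes, zero at the start; "torque": the same for the moment, N m; "opening": finger opening in m.
Only numpy, scipy, OpenCV 4.12 (cv2) and the standard library are available. Lean on these libraries where they do the work, as an engineer would, in place of code of your own. Each camera call takes 0.05 s, during which the arm holds its last target. There are 200 camera calls.

## Task

The round chip carrier on the inspection microscope's stage has been left askew. Reaching in at a slant below the lens, nudge one of its clip screws with a fingertip to turn the carrier until its flat edge faces the alignment bar, then slide the clamp jaw up until it holds the carrier with its flat flush along the bar. Keep the carrier lying flat on the stage, do not knock the microscope's head, and leave everything else on the bench where it is.

Things in the scene. Friction and masses are not known exactly. Their poses are not given: they have to be found in the camera images.
- scope: Fixed video microscope. Origin: on the bench below the lens axis; +x across the stage to the alignment bar (points ahead-left of the robot, 0.75 to 1.45 rad from world x); z up. White base plate 22 mm thick, x -170 to 160, y -150 to 150 mm; on it a black slippery stage (low-friction coating), top 40 mm above the bench, x -150 to 75, y -75 to 75 mm. Column 32 mm thick, 422 mm tall at x 120, y 0.
- bar_face (a point): Middle of the alignment bar's face towards the carrier, at x 48, y 0, z 46 mm of the scope's frame. The bar is steel, slippery, 100 mm long along scope y, 12 mm thick, 12 mm high above the stage. Two low slippery guides, 8 mm high, along x from -75 to 48 mm, inner faces at y = +-56.5 mm of the scope's frame, keep the carrier from sliding off sideways.
- head: The fixed microscope's head over the stage; same frame as scope. Round ring light of 34 mm radius on the lens axis, underside 143 mm above the bench (95 mm above the carrier's top); over it the lens barrel, 20 to 29 mm radius, camera up to 394 mm up; boom to the column 290 mm up. A gripper pointing straight down over the carrier would run into it.
- carrier: Loose aluminium disc, 110 mm diameter, 8 mm thick, 0.2 kg, one flat cut 48 mm from the centre (54 mm long). Origin: disc centre on its underside; +x from the centre square to the flat. Carries a glass chip under two clips with upright screws. Starts 0.65 to 1.15 rad counter-clockwise (from above) of aligned, round edge to the bar. Aligned: axes parallel to the scope's, centre on the lens axis.
- flat_mid (a point): Middle of the carrier's flat edge, 48 mm from the disc's centre along the carrier's +x, 4 mm above its underside.
- screw_left (a point): Knurled clip screw fixed upright on the carrier at x -32, y +27 mm of the carrier's frame: 12 mm diameter, top 18 mm above the disc's top face. The point lies on its axis, 9 mm above the disc's top. Pushed sideways, it turns the carrier; at the start this screw is the one nearest the jaw.
- screw_right (a point): The carrier's other clip screw, at x -32, y -27 mm of the carrier's frame; otherwise the same.
- jaw (a joint): White clamp jaw across the carrier from the bar; slides along scope +x. Value in m: 0 fully back, grows towards the bar; starts at 0 to 0.006, stays where left (friction about 2.5 N). Its slippery V front (faces square to lines 32 degrees either side of the x axis, 8 mm high) pushes the carrier's round edge; with the flat flush on the bar it stops against the carrier at 0.026.
- jaw_tab (a point): Middle of the jaw's upright thumb tab: plate 10 mm thick along scope x, 36 mm wide along y, top 25 mm above the stage; the point is 17 mm above the stage. At joint value q it lies at x = -0.112 + q m, y 0 of the scope's frame. Push its outer (-x) face towards +x. The jaw's block in front of it is 8 mm high.
- vial: Bystander: small amber vial, 22 mm diameter, 30 mm tall, standing on the microscope's base plate beside the stage at its -y side (away from the robot). Origin at its foot.
- hexdriver: Bystander: small hex driver, 100 mm long, black handle 15 mm thick, lying on the base plate beside the stage at its +y side (robot's side). Origin below the front end of the handle.
- tipbox: Bystander: pipette tip box, 82 x 120 x 67 mm, orange with clear lid, on the bench to the left.
- marker: Bystander: marker pen, 130 mm, on the bench to the right.
- jar: Bystander: glass jar, 56 mm diameter, 70 mm tall, on the bench to the left.
- washbottle: Bystander: white bottle with red cap, 56 mm diameter, 130 mm tall, on the bench to the right.
Things that resemble listed ones, but are neither listed nor needed, are in the scene too. Of the things shaped like the carrier, the aluminium one is meant.

How it is judged:
On the way:
1. the carrier is turned so that its flat faces the bar, with the jaw not yet slid up (angle between the x axis of carrier and the x axis of scope, either way round below 0.25 rad and x of flat_mid in the frame of scope above 0.02 m and value of joint jaw below 0.018 m), for 0.2 s.
At the end, for the whole second after the job is handed in: The carrier lies flat on the stage at rest with its flat along the alignment bar (within 0.05 rad and 2.5 mm), and the clamp jaw is slid up against the carrier (joint above 0.0235) (angle between the x axis of carrier and the x axis of scope, either way round below 0.05 rad and x of flat_mid in the frame of scope above 0.0455 m and z of carrier in the frame of scope below 0.042 m and angle between carrier's own z axis and vertical below 0.03 rad and value of joint jaw above 0.0235 m and linear speed of carrier below 0.01 m/s); the robot touches nothing.
It fails at once if the microscope's head is knocked (over 8 N) (contact force between any of the arm, the fingers and head above 8 N).
It fails at once if the carrier is lifted or tipped off the stage (angle between carrier's own z axis and vertical above 0.15 rad or z of carrier in the frame of scope above 0.052 m).
It fails at once if another thing on the bench is moved more than 25 mm (distance of any of vial, hexdriver, tipbox, marker, jar, washbottle from where it was at the start of the episode above 0.025 m).
It also fails if it takes over 45 s, if anything falls off the work surface, if the arm or the gripper's body presses on something with over 40 N, if the wrist force passes 120 N, or if a joint passes its speed limit or range.

## Working session

There is one attempt and no reset: what is moved stays moved. The work goes in short steps, Python scripts to look and compute and a shell command to move; the robot and the scene stay as the last step left them, time stands still between calls to the robot, and variables do not carry over. Pictures are saved under pics/ and viewed, about 8 in all and at most 12, crops included, and the job is handed in when it is done.

```bash
mkdir -p pics; python3 - <<'E'
from cell import robot
import cv2, numpy as np
s=robot.observe(); print({k:np.round(v,3).tolist() for k,v in s.items()}, robot.tip_extent)
for n in ["scene","side","wrist"]:
    cv2.imwrite(f"pics/{n}0.png",robot.read_camera(n)); c=robot.calibration(n); print(n,{k:np.round(v,4).tolist() for k,v in c.items()})
E
```

```text
{'time': 0.0, 'qpos': [1.093, 0.343, 1.525, -0.0, 1.275, -0.146], 'qvel': [0.001, -0.001, 0.001, -0.0, -0.0, -0.002], 'joint_efforts': [0.001, -43.124, -24.422, 0.072, 0.056, -0.0], 'tool_pos': [0.171, 0.496, 0.228], 'tool_rot': [2.997, 1.569, -2.048], 'contact_force': [0.902, 0.313, -0.28], 'torque': [0.028, -0.023, 0.029], 'opening': 0.092} 0.025
scene {'intrinsics': [[518.7826, 0.0, 313.1149], [0.0, 518.7826, 244.6974], [0.0, 0.0, 1.0]], 'cam_to_world': [[-0.1299, -0.8678, 0.4797, 1.2405], [0.9914, -0.1064, 0.076, 0.1438], [-0.0149, 0.4854, 0.8741, 1.3942], [0.0, 0.0, 0.0, 1.0]]}
side {'intrinsics': [[526.6733, 0.0, 319.7113], [0.0, 526.6733, 237.5595], [0.0, 0.0, 1.0]], 'cam_to_world': [[0.857, 0.3698, -0.359, 0.0593], [-0.5153, 0.6206, -0.591, -0.7086], [0.0042, 0.6915, 0.7224, 0.9628], [0.0, 0.0, 0.0, 1.0]]}
wrist {'intrinsics': [[413.5822, 0.0, 322.7848], [0.0, 413.5822, 237.7663], [0.0, 0.0, 1.0]], 'mount': [[0.0008, 0.2804, -0.9599, -0.1549], [0.0007, 0.9599, 0.2804, 0.0755], [1.0, -0.0009, 0.0006, -0.0002], [0.0, 0.0, 0.0, 1.0]]}
```

View pics/scene0.png

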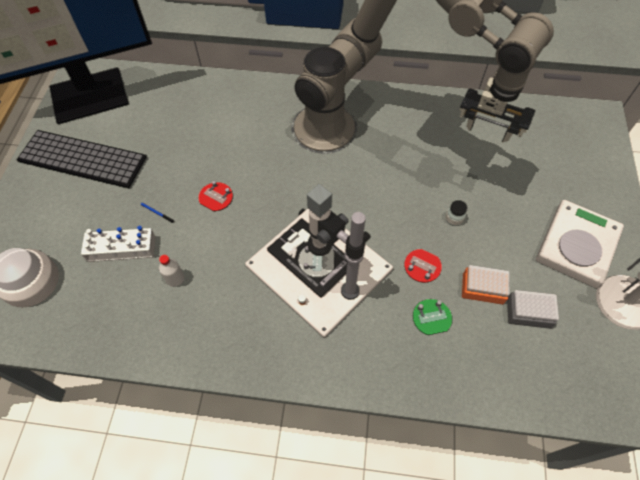

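View pics/side0.png

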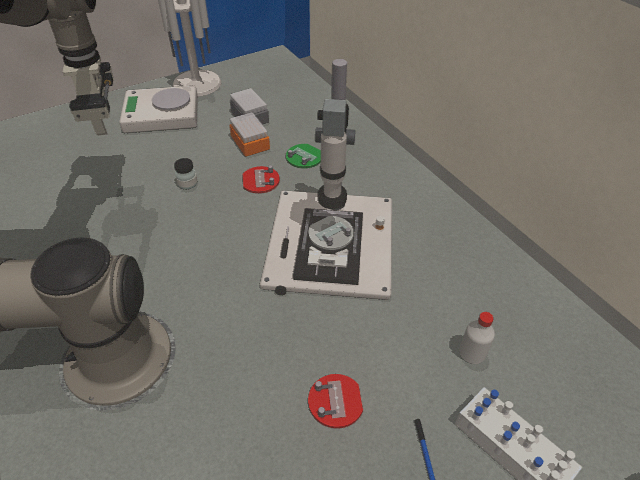

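The aluminium carrier is on the stage under the lens, at side (331,233) and scene (315,262). The look-alikes are coloured discs lying on the bench: red at side (261,179) and (336,400), green at (304,155). I'll confirm in an enlarged crop.

```bash
python3 - <<'E'
import cv2
a=cv2.imread("pics/side0.png")[185:305,258:403]; cv2.imwrite("pics/sidec.png",cv2.resize(a,None,fx=5,fy=5,interpolation=cv2.INTER_CUBIC))
a=cv2.imread("pics/scene0.png")[200:335,240:400]; cv2.imwrite("pics/scenec.png",cv2.resize(a,None,fx=4.4,fy=4.4,interpolation=cv2.INTER_CUBIC))
E
```

```text
(no output)
```

View pics/sidec.png

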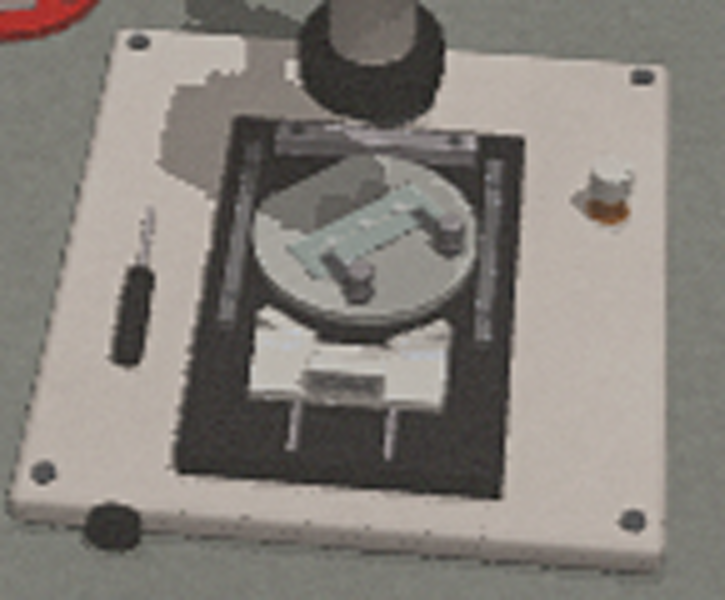

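View pics/scenec.png

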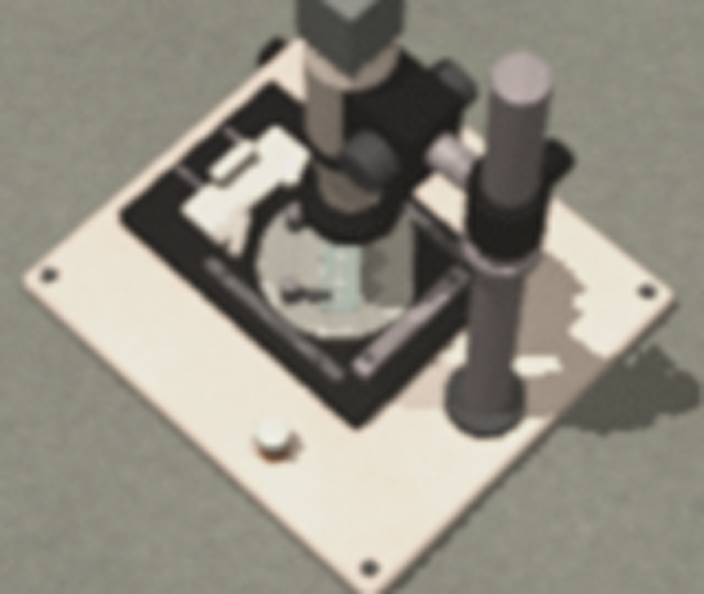

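The side crop shows the aluminium disc with its glass chip, on the black stage between bar and jaw. Its near-jaw screw (screw_left) is at crop (360,285) and the other screw at (447,232). The scene crop shows the same screws at about (293,215) and (290,290). Next I fit the scope pose from the stage corners and triangulate the screws.

```bash
cat > h.py <<'E'
import numpy as np
from scipy.optimize import least_squares
from cell import robot
C={n:robot.calibration(n) for n in("scene","side")}
def proj(n,P,T=None):
    c=C.get(n) or robot.calibration(n); T=c["cam_to_world"] if T is None else T
    p=(np.asarray(P)-T[:3,3])@T[:3,:3]; p=p*[1,-1,-1]; q=p@np.asarray(c["intrinsics"]).T; return q[...,:2]/q[...,2:]
def S2W(s,P):
    c,d=np.cos(s[2]),np.sin(s[2]); P=np.asarray(P,float); return P@np.array([[c,-d,0],[d,c,0],[0,0,1]]).T+[s[0],s[1],0]
def W2S(s,P): 
    c,d=np.cos(s[2]),np.sin(s[2]); return (np.asarray(P)-[s[0],s[1],0])@np.array([[c,-d,0],[d,c,0],[0,0,1]])
def side(u,v): return np.array([u,v])/5+[258-.4,185-.4]
def scene(u,v): return np.array([u,v])/4.4+[240-.39,200-.39]
E
cat > fit.py <<'E'
from h import *
m=1e-3
st={"side":[((75,75,40),side(238,117)),((75,-75,40),side(524,137)),((-150,-75,40),side(501,497)),((-150,75,40),side(176,471)),((160,-150,22),side(665,67)),((160,150,22),side(117,32))],
"scene":[((75,-75,40),scene(360,427)),((-150,-75,40),scene(121,214)),((-150,75,40),scene(270,84)),((-170,-150,22),scene(22,278)),((160,150,22),scene(676,295))]}
def f(p): return np.concatenate([(proj(n,S2W(p,np.array(a)*m))-b) for n in st for a,b in st[n]]).ravel()
r=least_squares(f,[.5,.25,1.0],x_scale=[.01,.01,.01]); s=r.x; print("scope",s.round(4)); print(r.fun.reshape(-1,2).round(1).tolist())
np.save("scope.npy",s)
# disc: fit carrier pose from screw tops (z 66 mm)
def tri(a,b):
    g=lambda P:np.concatenate([proj("side",P)-a,proj("scene",P)-b]); q=least_squares(g,S2W(s,[0,0,.06]),x_scale=.01); return W2S(s,q.x),q.fun.round(1)
print("left top",tri(side(361,268),scene(293,212))); print("right top",tri(side(447,219),scene(287,285)))
def g(p):
    c=lambda x,y,z:S2W(s,[p[0]+np.cos(p[2])*x-np.sin(p[2])*y,p[1]+np.sin(p[2])*x+np.cos(p[2])*y,z])
    return np.concatenate([proj("side",c(-.032,.027,.066))-side(361,268),proj("side",c(-.032,-.027,.066))-side(447,219)])
q=least_squares(g,[0,0,.9],x_scale=.01); print("carrier in scope",q.x.round(4),q.fun.round(1))
j=least_squares(lambda q:proj("side",S2W(s,[[-.117+q[0],y,.065] for y in(.018,-.018)])).ravel()-np.r_[side(303,374),side(383,378)],[0.],x_scale=.01);print("jaw",j.x,j.fun.round(1))
o=robot.observe();print(o["tool_pos"],W2S(s,o["tool_pos"]))
for n,z,uv in(("vial",.037,(608,190)),("hexend",.03,(147,268)),("hex2",.03,(128,362)),("hextip",.03,(150,212))):
    w=least_squares(lambda w:proj("side",S2W(s,[w[0],w[1],z]))-side(*uv),[0,0.],x_scale=.01).x; print(n,w.round(3))
E
python3 fit.py
```

```text
scope [0.5529 0.051  0.9331]
[[-1.0, 0.2], [0.4, 0.3], [1.0, -3.2], [-0.2, -3.1], [1.1, -0.7], [-0.6, -1.2], [-1.5, -1.2], [-1.8, -0.8], [-0.3, -2.2], [-1.6, -0.5], [0.1, -1.3]]
left top (array([-0.04995081, -0.0011515 ,  0.06662226]), array([ 0.2,  0.1,  0.2, -0.1]))
right top (array([-0.01444284, -0.0407734 ,  0.06696582]), array([ 0.7,  0.3,  0.7, -0.5]))
carrier in scope [-0.0078  0.0023  0.7676] [-0.1  0.1  0.1 -0.1]
jaw [0.00035808] [ 0.9 -0.1  0.7  0.3]
[0.17085545 0.49610784 0.22839619] [0.1301267  0.57195903 0.22839619]
vial [ 0.045 -0.117]
hexend [-0.025  0.106]
hex2 [-0.087  0.106]
hextip [0.013 0.11 ]
```

```bash
sed -i 's/((-150,-75,40),side/((-150,-75,22),side/; s/((-150,75,40),side/((-150,75,22),side/; s/((75,-75,40),scene/((75,-75,22),scene/; s/((-150,-75,40),scene/((-150,-75,22),scene/' fit.py; python3 fit.py
cat > go.py <<'E'
# usage: go.py tipx tipy tipz(mm, scope frame, tip-end centre) elev_deg [heading_deg rel. scope x] [sign]
import sys; from h import *; from scipy.spatial.transform import Rotation as R
s=np.load("scope.npy"); a=[float(v) for v in sys.argv[1:]]; o=robot.observe()
R0=R.from_euler("xyz",o["tool_rot"]).as_matrix(); e=np.radians(a[3]); h=s[2]+np.radians(a[4] if len(a)>4 else 0)
x=np.array([np.cos(e)*np.cos(h),np.cos(e)*np.sin(h),-np.sin(e)]); z=np.array([-np.sin(h),np.cos(h),0])
tip0=np.asarray(o["tool_pos"])+.025*R0[:,0]
print("t",round(o["time"],2),"tip scope mm",(W2S(s,tip0)*1e3).round(1),"x,z axes scope",(W2S(np.r_[0,0,s[2]],R0[:,[0,2]].T)).round(3).tolist(),"open",round(o["opening"],4),"F scope",W2S(np.r_[0,0,s[2]],o["contact_force"]).round(1),"q",np.round(o["qpos"],2))
for sg in ([a[5]] if len(a)>5 else [1,-1]):
    T=np.c_[x,np.cross(sg*z,x),sg*z]; p=S2W(s,np.array(a[:3])*1e-3)-.025*x
    tw=R.from_matrix(R0.T@T).as_rotvec(); print("sign",sg,"translation",(R0.T@(p-o["tool_pos"])).round(4).tolist(),"twist",tw.round(3).tolist(),"|deg|",np.degrees(np.linalg.norm(tw)).round(1), "ydir z",T[2,1].round(2))
E
python3 go.py -130 -5 130 50
```

```text
scope [0.5535 0.0532 0.9291]
[[-1.1, -0.5], [0.2, -0.2], [-0.1, 1.2], [-0.4, 1.1], [1.1, -1.1], [-0.5, -1.9], [-0.9, 1.6], [-0.5, 2.1], [0.6, -2.1], [-0.9, -0.5], [0.9, -0.8]]
left top (array([-0.05204481, -0.00217193,  0.06662226]), array([ 0.2,  0.1,  0.2, -0.1]))
right top (array([-0.01637763, -0.04165058,  0.06696582]), array([ 0.7,  0.3,  0.7, -0.5]))
carrier in scope [-0.01    0.0015  0.7716] [-0.1  0.1  0.1 -0.1]
jaw [-0.00168168] [ 0.4 -0.2  0.2  0.3]
[0.17085545 0.49610784 0.22839619] [0.12572432 0.57165882 0.22839619]
vial [ 0.043 -0.118]
hexend [-0.028  0.105]
hex2 [-0.09   0.105]
hextip [0.011 0.109]
t 0.15 tip scope mm [125.7 571.7 203.4] x,z axes scope [[-0.001, -0.0, -1.0], [0.952, 0.305, -0.001]] open 0.0916 F scope [ 0.7 -0.3 -1.6] q [ 1.09  0.34  1.52 -0.    1.28 -0.15]
sign 1 translation [0.0797, -0.4663, -0.4346] twist [-1.206, -0.44, -0.603] |deg| 81.3 ydir z -0.64
sign -1 translation [0.0797, -0.4663, -0.4346] twist [1.794, -0.654, 0.477] |deg| 112.7 ydir z 0.64
```

```bash
python3 go.py -190 100 200 50 0 1;python3 go.py -190 100 200 50 -30 1
```

```text
t 0.15 tip scope mm [125.7 571.7 203.4] x,z axes scope [[-0.001, -0.0, -1.0], [0.952, 0.305, -0.001]] open 0.0916 F scope [ 0.7 -0.3 -1.6] q [ 1.09  0.34  1.52 -0.    1.28 -0.15]
sign 1.0 translation [0.0097, -0.348, -0.4598] twist [-1.206, -0.44, -0.603] |deg| 81.3 ydir z -0.64
t 0.15 tip scope mm [125.7 571.7 203.4] x,z axes scope [[-0.001, -0.0, -1.0], [0.952, 0.305, -0.001]] open 0.0916 F scope [ 0.7 -0.3 -1.6] q [ 1.09  0.34  1.52 -0.    1.28 -0.15]
sign 1.0 translation [0.0097, -0.341, -0.4553] twist [-0.706, -0.258, -0.666] |deg| 57.6 ydir z -0.64
```

```bash
R='see rows'; 
python3 -m creep '[{"translation":[0.01,-0.34,-0.455],"twist":[-0.706,-0.258,-0.666],"hand":40},{"translation":[0.01,-0.34,-0.455],"twist":[-0.706,-0.258,-0.666],"hand":40},{"translation":[0.01,-0.34,-0.455],"twist":[-0.706,-0.258,-0.666],"hand":40},{"translation":[0.01,-0.34,-0.455],"twist":[-0.706,-0.258,-0.666],"hand":40},{"translation":[0.01,-0.34,-0.455],"twist":[-0.706,-0.258,-0.666],"hand":40}]' 20
python3 go.py -190 100 200 50 -30 1
```

```text
time: 0.65
tool_pos: [0.2468, 0.2573, 0.2245]
tool_rot: [-1.477, 1.04, 0.31]
contact_force: [1.8, -0.9, 0.8]
opening: 0.0564
t 0.65 tip scope mm [ -9.9 360.5 202.9] x,z axes scope [[0.412, -0.294, -0.862], [0.643, 0.764, 0.047]] open 0.0564 F scope [ 0.3 -2.   0.8] q [ 0.81 -0.19  2.26 -0.42  0.63 -0.7 ]
sign 1.0 translation [0.0052, -0.0281, -0.317] twist [-0.172, -0.063, -0.164] |deg| 14.1 ydir z -0.64
```

```bash

python3 -m creep '[{"translation":[0.005,-0.028,-0.317],"twist":[-0.172,-0.063,-0.164],"hand":40},{"translation":[0.005,-0.028,-0.317],"twist":[-0.172,-0.063,-0.164],"hand":40},{"translation":[0.005,-0.028,-0.317],"twist":[-0.172,-0.063,-0.164],"hand":40},{"translation":[0.005,-0.028,-0.317],"twist":[-0.172,-0.063,-0.164],"hand":40},{"translation":[0.005,-0.028,-0.317],"twist":[-0.172,-0.063,-0.164],"hand":40}]'
python3 go.py -95 -2 140 50 -25 1
```

```text
time: 1.15
tool_pos: [0.2584, 0.1827, 0.2114]
tool_rot: [-1.495, 0.971, 0.439]
contact_force: [-0.8, -0.3, -0.7]
opening: 0.0366
t 1.15 tip scope mm [-60.5 307.3 190.8] x,z axes scope [[0.498, -0.265, -0.826], [0.524, 0.851, 0.042]] open 0.0366 F scope [-0.7  0.5 -0.7] q [ 0.28 -0.39  2.45  0.19  0.5  -1.8 ]
sign 1.0 translation [0.107, -0.0856, -0.2844] twist [-0.118, -0.036, -0.098] |deg| 9.0 ydir z -0.64
```

```bash

python3 -m creep '[{"translation":[0.107,-0.086,-0.284],"twist":[-0.118,-0.036,-0.098],"hand":40},{"translation":[0.107,-0.086,-0.284],"twist":[-0.118,-0.036,-0.098],"hand":40},{"translation":[0.107,-0.086,-0.284],"twist":[-0.118,-0.036,-0.098],"hand":40},{"translation":[0.107,-0.086,-0.284],"twist":[-0.118,-0.036,-0.098],"hand":40},{"translation":[0.107,-0.086,-0.284],"twist":[-0.118,-0.036,-0.098],"hand":40}]'
python3 go.py -95 -2 140 50 -25 1
```

```text
time: 1.65
tool_pos: [0.2953, 0.1402, 0.1887]
tool_rot: [-1.532, 0.923, 0.513]
contact_force: [0.2, 0.9, 0.5]
opening: 0.0366
t 1.65 tip scope mm [-71.1 252.9 168.7] x,z axes scope [[0.552, -0.244, -0.797], [0.432, 0.902, 0.023]] open 0.0366 F scope [0.8 0.4 0.5] q [-0.24 -0.33  2.53  0.82  0.6  -2.9 ]
sign 1.0 translation [0.0719, -0.0554, -0.2405] twist [-0.023, 0.012, -0.05] |deg| 3.2 ydir z -0.64
```

```bash

python3 -m creep '[{"translation":[0.072,-0.055,-0.24],"twist":[0,0,-0.05],"hand":40},{"translation":[0.072,-0.055,-0.24],"twist":[0,0,-0.05],"hand":40},{"translation":[0.072,-0.055,-0.24],"twist":[0,0,-0.05],"hand":40},{"translation":[0.072,-0.055,-0.24],"twist":[0,0,-0.05],"hand":40},{"translation":[0.072,-0.055,-0.24],"twist":[0,0,-0.05],"hand":40}]'
python3 go.py -95 -2 140 50 -25
```

```text
time: 2.15
tool_pos: [0.4701, 0.0236, 0.2139]
tool_rot: [-1.527, 0.916, 0.497]
contact_force: [0.3, 0.1, 0.7]
opening: 0.0367
t 2.15 tip scope mm [-59.8  42.7 194.1] x,z axes scope [[0.553, -0.255, -0.793], [0.45, 0.893, 0.027]] open 0.0367 F scope [ 0.3 -0.1  0.7] q [-0.47  0.04  2.17  0.86  0.72 -3.1 ]
sign 1 translation [0.0349, 0.0421, -0.0572] twist [-0.041, 0.002, -0.043] |deg| 3.4 ydir z -0.64
sign -1 translation [0.0349, 0.0421, -0.0572] twist [3.1, -0.067, -0.002] |deg| 177.7 ydir z 0.64
```

```bash
python3 go.py -150 80 190 50 -25 -1
```

```text
t 2.15 tip scope mm [-59.8  42.7 194.1] x,z axes scope [[0.553, -0.255, -0.793], [0.45, 0.893, 0.027]] open 0.0367 F scope [ 0.3 -0.1  0.7] q [-0.47  0.04  2.17  0.86  0.72 -3.1 ]
sign -1.0 translation [-0.0561, 0.0807, -0.0074] twist [3.1, -0.067, -0.002] |deg| 177.7 ydir z 0.64
```

```bash

python3 -m creep '[{"translation":[-0.028,0.04,-0.004],"twist":[0,0,0],"hand":40},{"translation":[-0.056,0.08,-0.007],"twist":[0.15,0,0],"hand":40},{"translation":[-0.056,0.08,-0.007],"twist":[0.3,0,0],"hand":40},{"translation":[-0.056,0.08,-0.007],"twist":[0.45,0,0],"hand":40},{"translation":[-0.056,0.08,-0.007],"twist":[0.6,0,0],"hand":40}]'
python3 -m creep '[{"translation":[0,0,0],"twist":[0.15,0,0],"hand":40},{"translation":[0,0,0],"twist":[0.3,0,0],"hand":40},{"translation":[0,0,0],"twist":[0.45,0,0],"hand":40},{"translation":[0,0,0],"twist":[0.6,0,0],"hand":40},{"translation":[0,0,0],"twist":[0.75,0,0],"hand":40}]'
python3 -m creep '[{"translation":[0,0,0],"twist":[0.15,0,0],"hand":40},{"translation":[0,0,0],"twist":[0.3,0,0],"hand":40},{"translation":[0,0,0],"twist":[0.45,0,0],"hand":40},{"translation":[0,0,0],"twist":[0.6,0,0],"hand":40},{"translation":[0,0,0],"twist":[0.75,0,0],"hand":40}]'
python3 go.py -95 -2 140 50 -25 -1
```

```text
time: 2.65
tool_pos: [0.3854, -0.0267, 0.2092]
tool_rot: [-0.92, 0.916, 0.495]
contact_force: [0.4, 0.0, -0.1]
opening: 0.0369
time: 3.15
tool_pos: [0.3853, -0.0267, 0.2091]
tool_rot: [-0.172, 0.916, 0.495]
contact_force: [0.2, 0.1, -0.3]
opening: 0.0367
time: 3.65
tool_pos: [0.3852, -0.0266, 0.209]
tool_rot: [0.578, 0.916, 0.495]
contact_force: [-0.1, -0.7, -0.7]
opening: 0.0366
t 3.65 tip scope mm [-150.9   80.7  189.2] x,z axes scope [[0.552, -0.256, -0.793], [0.373, -0.775, 0.51]] open 0.0366 F scope [-0.7 -0.3 -0.7] q [-0.82 -0.08  2.3   0.83  0.92 -1.26]
sign -1.0 translation [0.0911, -0.023, 0.0589] twist [0.995, -0.023, 0.039] |deg| 57.0 ydir z 0.64
```

```bash

python3 -m creep '[{"translation":[0,0,0],"twist":[0.15,0,0],"hand":40},{"translation":[0,0,0],"twist":[0.3,0,0.01],"hand":40},{"translation":[0,0,0],"twist":[0.45,0,0.02],"hand":40},{"translation":[0,0,0],"twist":[0.6,0,0.03],"hand":40},{"translation":[0,0,0],"twist":[0.75,-0.02,0.04],"hand":40}]'
python3 -m creep '[{"translation":[0,0,0],"twist":[0.12,0,0],"hand":40},{"translation":[0,0,0],"twist":[0.24,0,0],"hand":40},{"translation":[0,0,0],"twist":[0.24,0,0],"hand":40}]'
python3 go.py -95 -5 125 50 -25 -1
python3 - <<'E'
from cell import robot
import cv2
cv2.imwrite("pics/w1.png",robot.read_camera("wrist"))
E
```

```text
time: 4.15
tool_pos: [0.3855, -0.0269, 0.2092]
tool_rot: [1.334, 0.874, 0.506]
contact_force: [-0.4, 0.0, -0.2]
opening: 0.037
time: 4.45
tool_pos: [0.3854, -0.0269, 0.2091]
tool_rot: [1.575, 0.874, 0.506]
contact_force: [0.1, 0.4, -0.6]
opening: 0.0368
t 4.45 tip scope mm [-150.2   80.2  189.9] x,z axes scope [[0.585, -0.263, -0.767], [-0.413, -0.911, -0.003]] open 0.0368 F scope [ 0.4  0.2 -0.6] q [-0.86 -0.07  2.32  0.89  0.94 -0.36]
sign -1.0 translation [0.1045, 0.0239, 0.0547] twist [0.006, -0.009, 0.001] |deg| 0.6 ydir z 0.64
```

View pics/w1.png

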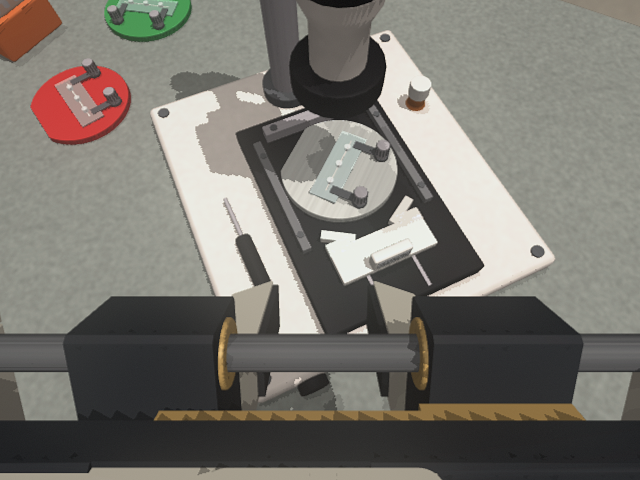

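The wrist view shows the carrier clearly: screw_left top (361,190), screw_right top (383,146), tab around (392,252). The fingers straddle the lower middle of the picture. I compare the projections with these and re-fit the scope.

```bash
cat > w.py <<'E'
from h import *; from scipy.spatial.transform import Rotation as R
def Tw(o=None):
    o=o or robot.observe(); T=np.eye(4); T[:3,:3]=R.from_euler("xyz",o["tool_rot"]).as_matrix(); T[:3,3]=o["tool_pos"]; return T@np.asarray(robot.calibration("wrist")["mount"])
def carr(s,p,T,z=.066,pts=((-.032,.027),(-.032,-.027))):
    return proj("wrist",S2W(s,[[p[0]+np.cos(p[2])*x-np.sin(p[2])*y,p[1]+np.sin(p[2])*x+np.cos(p[2])*y,z] for x,y in pts]),T)
E
python3 - <<'E'
from w import *
s=np.load("scope.npy"); T=Tw(); m=1e-3
pts={"stage75,75":(75,75,40),"stage-150,-75 t":(-150,-75,40),"b":(-150,-75,22),"plate160,150":(160,150,22),"plate-170,-150":(-170,-150,22),"guide+ near end top":(-75,56.5,48),"guide- near":(-75,-56.5,48),"barL":(48,50,52),"barR":(48,-50,52),"tabL":(-117,18,65),"tabR":(-117,-18,65)}
for k,v in pts.items(): print(k,proj("wrist",S2W(s,np.array(v)*m),T).round(1))
obs=[((75,75,40),(237,131)),((160,150,22),(152,112)),((-170,-150,22),(554,261)),((-150,-75,40),(483,264)),((-75,56.5,48),(311,246)),((-75,-56.5,48),(427,201))]
r=least_squares(lambda p:np.concatenate([proj("wrist",S2W(p,np.array(a)*m),T)-b for a,b in obs]),s,x_scale=.01);print(r.x.round(4),r.fun.reshape(-1,2).round(1).tolist())
for ss in(s,r.x,(s+r.x)/2):
    q=least_squares(lambda p:(carr(ss,p,T)-[[361,190],[383,146]]).ravel(),[0,0,.8],x_scale=.01).x; print("carrier",q.round(4), "screws",[ (q[:2]+[np.cos(q[2])*-.032-np.sin(q[2])*y,np.sin(q[2])*-.032+np.cos(q[2])*y]).round(4).tolist() for y in(.027,-.027)])
    print("tab",least_squares(lambda p:(proj("wrist",S2W(ss,[[-.117+p[0],y+p[1],.065] for y in(.018,-.018)]),T)-[[371,260],[411,246]]).ravel(),[0,0],x_scale=.01).x.round(4))
np.save("scope_w.npy",r.x)
E
```

```text
stage75,75 [235.  129.5]
stage-150,-75 t [486.1 264.7]
b [478.9 271.5]
plate160,150 [146.9 105.2]
plate-170,-150 [560.5 258.6]
guide+ near end top [311.6 245.6]
guide- near [426.1 198.3]
barL [266.5 133.7]
barR [359.8 100.4]
tabL [376.2 263.4]
tabR [415.5 246.4]
[0.5522 0.053  0.9257] [[-2.5, -0.7], [-5.4, -6.4], [6.1, -0.4], [2.5, 2.6], [-0.4, 0.9], [-1.5, -1.2]]
carrier [-0.0111  0.0009  0.7126] screws [[-0.0529, 0.0004], [-0.0176, -0.0404]]
tab [0.0031 0.0028]
carrier [-1.010e-02 -1.000e-04  7.159e-01] screws [[-0.052, -0.0007], [-0.0165, -0.0414]]
tab [0.0041 0.0014]
carrier [-1.060e-02  4.000e-04  7.142e-01] screws [[-0.0525, -0.0001], [-0.0171, -0.0409]]
tab [0.0036 0.0021]
```

```bash
python3 go.py -88 16 110 50 -25 -1;  python3 go.py -48 -3 58 50 -25 -1
```

```text
t 4.5 tip scope mm [-150.2   80.2  190. ] x,z axes scope [[0.585, -0.263, -0.767], [-0.411, -0.912, -0.0]] open 0.0363 F scope [-0.9  0.7 -0.3] q [-0.86 -0.07  2.32  0.89  0.94 -0.36]
sign -1.0 translation [0.1146, 0.0124, 0.0328] twist [0.01, -0.009, 0.001] |deg| 0.8 ydir z 0.64
t 4.5 tip scope mm [-150.2   80.2  190. ] x,z axes scope [[0.585, -0.263, -0.767], [-0.411, -0.912, -0.0]] open 0.0363 F scope [-0.9  0.7 -0.3] q [-0.86 -0.07  2.32  0.89  0.94 -0.36]
sign -1.0 translation [0.1829, 0.0129, 0.0337] twist [0.01, -0.009, 0.001] |deg| 0.8 ydir z 0.64
```

```bash

python3 -m creep '[{"translation":[0.038,0.004,0.011],"twist":[0,-0.009,0],"hand":40},{"translation":[0.076,0.008,0.022],"twist":[0.01,-0.009,0],"hand":40},{"translation":[0.115,0.0125,0.033],"twist":[0.01,-0.009,0],"hand":40},{"translation":[0.115,0.0125,0.033],"twist":[0.01,-0.009,0],"hand":40}]'
python3 go.py -48 -3 58 50 -25 -1
python3 - <<'E'
from cell import robot
import cv2
cv2.imwrite("pics/w2.png",robot.read_camera("wrist"))
E
```

```text
time: 4.9
tool_pos: [0.4751, -0.0143, 0.1249]
tool_rot: [1.577, 0.878, 0.501]
contact_force: [-1.4, 0.5, 0.0]
opening: 0.0369
t 4.9 tip scope mm [-86.5  15.8 105.7] x,z axes scope [[0.581, -0.265, -0.769], [-0.419, -0.908, -0.004]] open 0.0369 F scope [-0.4  1.4  0. ] q [-0.6   0.28  2.28  1.26  0.64 -0.6 ]
sign -1.0 translation [0.064, 0.0023, 0.001] twist [0.001, -0.005, 0.005] |deg| 0.4 ydir z 0.64
```

View pics/w2.png

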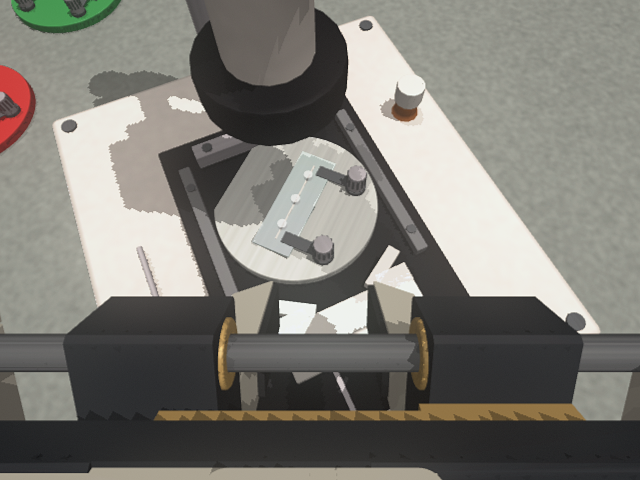

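The screw top at (322,243) is centred between the fingertips at (272,283) and (368,283), so I advance along the tool axis.

```bash

python3 -m creep '[{"translation":[0.016,0.0005,0],"twist":[0,0,0],"hand":40},{"translation":[0.032,0.001,0],"twist":[0,0,0],"hand":40},{"translation":[0.046,0.002,0.001],"twist":[0,0,0],"hand":40},{"translation":[0.054,0.002,0.001],"twist":[0,0,0],"hand":40}]'
python3 go.py -48 -3 58 50 -25 -1
python3 -m creep '[{"translation":[0.003,0,0],"twist":[0,0,0],"hand":40},{"translation":[0.007,0,0],"twist":[0,0,0],"hand":40}]'
python3 go.py -48 -3 58 50 -25 -1
python3 - <<'E'
from cell import robot
import cv2
cv2.imwrite("pics/w3.png",robot.read_camera("wrist"))
E
```

```text
time: 5.35
tool_pos: [0.5066, 0.0023, 0.0873]
tool_rot: [1.571, 0.875, 0.499]
contact_force: [0.6, 0.0, 1.6]
opening: 0.0366
t 5.35 tip scope mm [-54.4   0.4  68.1] x,z axes scope [[0.582, -0.267, -0.768], [-0.417, -0.909, -0.0]] open 0.0366 F scope [ 0.4 -0.5  1.6] q [-0.51  0.41  2.26  1.48  0.57 -0.77]
sign -1.0 translation [0.0123, -0.001, 0.0004] twist [0.005, -0.004, 0.003] |deg| 0.4 ydir z 0.64
time: 5.55
tool_pos: [0.5106, 0.0041, 0.083]
tool_rot: [1.567, 0.874, 0.497]
contact_force: [0.3, 0.8, 0.2]
opening: 0.037
t 5.55 tip scope mm [-50.4  -1.7  63.9] x,z axes scope [[0.583, -0.269, -0.767], [-0.417, -0.909, 0.002]] open 0.037 F scope [0.8 0.2 0.2] q [-0.49  0.42  2.25  1.51  0.57 -0.8 ]
sign -1.0 translation [0.0063, -0.0017, 0.0001] twist [0.007, -0.003, 0.001] |deg| 0.4 ydir z 0.64
```

View pics/w3.png

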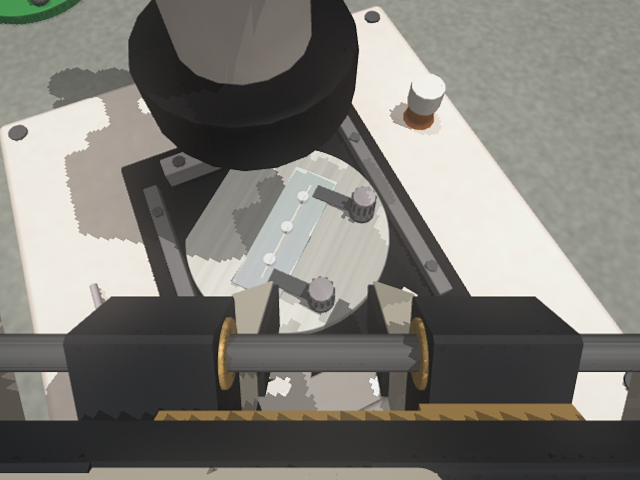

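Screw_left at (320,290) is between the tips. I go 5 mm deeper, narrow the opening and push along tool -z (scope +y).

```bash

python3 -m creep '[{"translation":[0.003,-0.001,0],"twist":[0,0,0],"hand":30},{"translation":[0.005,-0.0015,0],"twist":[0,0,0],"hand":28},{"translation":[0.006,-0.0015,-0.003],"twist":[0,0,0],"hand":26},{"translation":[0.006,-0.0015,-0.006],"twist":[0,0,0],"hand":26},{"translation":[0.006,-0.0015,-0.009],"twist":[0,0,0],"hand":26}]'
python3 go.py -38 23 59 50 -25 -1
python3 -m creep '[{"translation":[0,0,-0.003],"twist":[0,0,0],"hand":26},{"translation":[0,0,-0.006],"twist":[0,0,0],"hand":26},{"translation":[0,0,-0.009],"twist":[0,0,0],"hand":26},{"translation":[0,0,-0.012],"twist":[0,0,0],"hand":26},{"translation":[0,0,-0.012],"twist":[0,0,0],"hand":26}]'
python3 go.py -38 23 59 50 -25 -1
python3 - <<'E'
from cell import robot
import cv2
cv2.imwrite("pics/w4.png",robot.read_camera("wrist"))
E
```

```text
time: 6.1
tool_pos: [0.5085, 0.0137, 0.0769]
tool_rot: [1.568, 0.874, 0.498]
contact_force: [-0.4, 0.4, -0.4]
opening: 0.0241
t 6.1 tip scope mm [-44.    5.7  57.8] x,z axes scope [[0.583, -0.268, -0.767], [-0.417, -0.909, 0.002]] open 0.0241 F scope [ 0.1  0.6 -0.4] q [-0.47  0.43  2.27  1.57  0.56 -0.85]
sign -1.0 translation [-0.0021, -0.0005, -0.0183] twist [0.006, -0.003, 0.002] |deg| 0.4 ydir z 0.64
time: 6.6
tool_pos: [0.5025, 0.0246, 0.0769]
tool_rot: [1.569, 0.874, 0.498]
contact_force: [-0.3, -0.4, -0.2]
opening: 0.0239
t 6.6 tip scope mm [-38.9  17.1  57.7] x,z axes scope [[0.583, -0.268, -0.767], [-0.416, -0.909, 0.001]] open 0.0239 F scope [-0.5  0.  -0.2] q [-0.45  0.43  2.29  1.61  0.55 -0.87]
sign -1.0 translation [-0.0021, -0.0005, -0.0058] twist [0.006, -0.003, 0.002] |deg| 0.4 ydir z 0.64
```

View pics/w4.png

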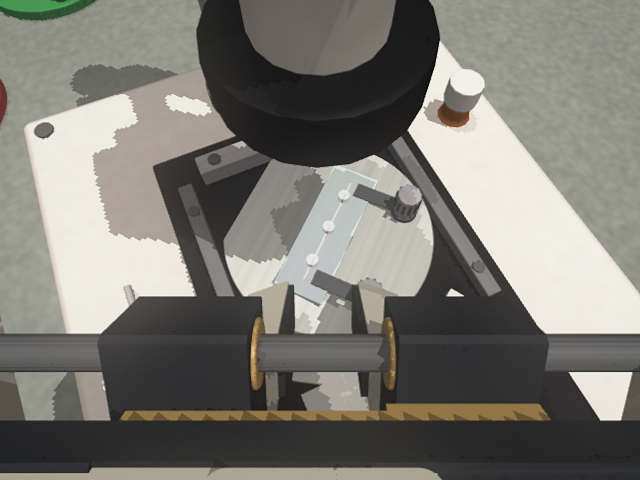

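```bash
python3 - <<'E'
from w import *
s=(np.load("scope.npy")+np.load("scope_w.npy"))/2; np.save("scope.npy",s); T=Tw()
o=robot.observe(); Rt=R.from_euler("xyz",o["tool_rot"]).as_matrix()
def ray(u,v,z): return least_squares(lambda w:proj("wrist",S2W(s,[w[0],w[1],z]),T)-[u,v],[0,0.],x_scale=.01).x.round(4)
print("screws",ray(409,190,.066),ray(370,282,.066))
for y in(-.0095,0,.0095):
  for z in(-.012,.012): 
    P=np.asarray(o["tool_pos"])+Rt@[.025,y,z]; print(y,z,(W2S(s,P)*1e3).round(1),proj("wrist",P,T).round(0))
E
```

```text
screws [-0.0147 -0.0418] [-0.0491 -0.0025]
-0.0095 -0.012 [-40.1  30.2  51.6] [297. 302.]
-0.0095 0.012 [-50.1   8.4  51.7] [347. 302.]
0 -0.012 [-33.5  27.2  57.7] [297. 283.]
0 0.012 [-43.4   5.3  57.8] [348. 283.]
0.0095 -0.012 [-26.9  24.2  63.8] [296. 264.]
0.0095 0.012 [-36.8   2.3  63.9] [348. 264.]
```

```bash
python3 - <<'E'
from cell import robot
import cv2, numpy as np
sd=robot.read_camera("side"); cv2.imwrite("pics/s5.png",sd)
f=lambda a,w,h:cv2.resize(a,(w,h),interpolation=cv2.INTER_CUBIC)
a=f(cv2.imread("pics/w3.png")[180:330,220:420],400,300); b=f(cv2.imread("pics/w4.png")[180:330,240:440],400,300); c=f(sd[190:290,270:400],390,300); 
d=robot.read_camera("scene")[200:300,255:385]; d=f(d,390,300)
cv2.imwrite("pics/c5.png",np.vstack([np.hstack([a,b]),np.hstack([c,d,np.zeros((300,20,3),np.uint8)])]))
E
```

```text
(no output)
```

View pics/c5.png

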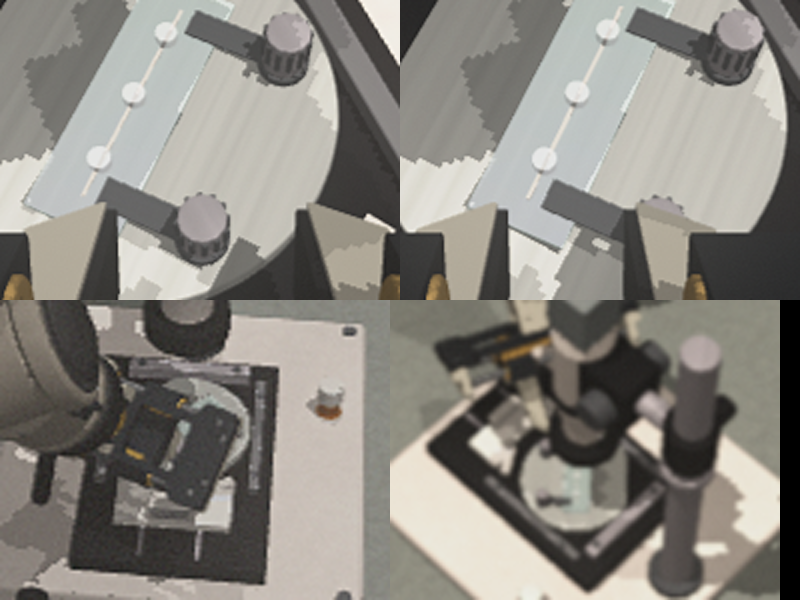

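In the w3 and w4 crops the finger in w4 covers the screw at (371,285), and neither the chip nor the screw has moved. The tip passed over or behind the screw without touching it, so I go back to centre and feel deeper in small steps while watching the force.

```bash
python3 - <<'E'
from w import *
o=robot.observe();T=Tw(o); Rt=R.from_euler("xyz",o["tool_rot"]).as_matrix()
for x in(.025,.015,.005,-.005):
  print(x,[proj("wrist",np.asarray(o["tool_pos"])+Rt@[x,y,.012],T).round(0).tolist() for y in(-.0095,0,.0095)])
E
python3 -m creep '[{"translation":[0,0,0.006],"twist":[0,0,0],"hand":40},{"translation":[0,0,0.012],"twist":[0,0,0],"hand":40},{"translation":[0,0,0.018],"twist":[0,0,0],"hand":40},{"translation":[0,0,0.02],"twist":[0,0,0],"hand":40}]'
python3 -m creep '[{"translation":[0.002,0,0],"twist":[0,0,0],"hand":40},{"translation":[0.003,0,0],"twist":[0,0,0],"hand":40}]'
python3 go.py -47 -3 58 50 -25 -1
python3 -m creep '[{"translation":[0.002,0,0],"twist":[0,0,0],"hand":40},{"translation":[0.003,0,0],"twist":[0,0,0],"hand":40}]'
python3 go.py -47 -3 58 50 -25 -1
```

```text
0.025 [[347.0, 302.0], [348.0, 283.0], [348.0, 264.0]]
0.015 [[349.0, 312.0], [349.0, 292.0], [349.0, 272.0]]
0.005 [[350.0, 322.0], [351.0, 302.0], [351.0, 281.0]]
-0.005 [[352.0, 334.0], [352.0, 312.0], [353.0, 290.0]]
time: 7.15
tool_pos: [0.5132, 0.0056, 0.0771]
tool_rot: [1.567, 0.874, 0.496]
contact_force: [0.2, -0.1, 0.4]
opening: 0.0364
time: 7.35
tool_pos: [0.515, 0.0063, 0.0746]
tool_rot: [1.567, 0.874, 0.495]
contact_force: [1.4, -0.2, -0.3]
opening: 0.0368
t 7.35 tip scope mm [-45.6  -4.5  55.5] x,z axes scope [[0.583, -0.269, -0.767], [-0.416, -0.909, 0.002]] open 0.0368 F scope [ 0.7 -1.3 -0.3] q [-0.48  0.45  2.25  1.56  0.56 -0.84]
sign -1.0 translation [-0.0032, 0.0002, -0.0008] twist [0.007, -0.003, 0.001] |deg| 0.4 ydir z 0.64
time: 7.55
tool_pos: [0.5166, 0.0075, 0.0721]
tool_rot: [1.568, 0.874, 0.496]
contact_force: [0.3, -0.3, 0.6]
opening: 0.0368
t 7.55 tip scope mm [-43.7  -5.1  52.9] x,z axes scope [[0.583, -0.268, -0.767], [-0.416, -0.909, 0.002]] open 0.0368 F scope [-0.1 -0.4  0.6] q [-0.48  0.45  2.25  1.57  0.56 -0.85]
sign -1.0 translation [-0.0064, 0.0002, -0.0006] twist [0.007, -0.003, 0.001] |deg| 0.4 ydir z 0.64
```

```bash

python3 -m creep '[{"translation":[0.0015,0,0],"twist":[0,0,0],"hand":40},{"translation":[0.003,0,0],"twist":[0,0,0],"hand":40}]'
python3 -m creep '[{"translation":[0.0015,0,0],"twist":[0,0,0],"hand":40},{"translation":[0.002,0,0],"twist":[0,0,0],"hand":40}]'
python3 go.py -47 -3 58 50 -25 -1
python3 - <<'E'
from cell import robot
import cv2, numpy as np
w=robot.read_camera("wrist"); cv2.imwrite("pics/w6.png",w)
f=lambda a,w,h:cv2.resize(a,(w,h),interpolation=cv2.INTER_CUBIC)
cv2.imwrite("pics/c6.png",f(w[180:360,200:440],800,600))
E
```

```text
time: 7.75
tool_pos: [0.5183, 0.0086, 0.0697]
tool_rot: [1.568, 0.874, 0.496]
contact_force: [0.1, -0.1, 0.2]
opening: 0.0368
time: 7.95
tool_pos: [0.5194, 0.0094, 0.068]
tool_rot: [1.568, 0.874, 0.497]
contact_force: [-0.7, 0.0, -0.4]
opening: 0.0366
t 7.95 tip scope mm [-40.5  -6.2  48.8] x,z axes scope [[0.583, -0.268, -0.767], [-0.416, -0.91, 0.002]] open 0.0366 F scope [-0.4  0.6 -0.4] q [-0.47  0.47  2.24  1.59  0.56 -0.87]
sign -1.0 translation [-0.0117, 0.0003, -0.0002] twist [0.007, -0.004, 0.002] |deg| 0.5 ydir z 0.64
```

View pics/c6.png

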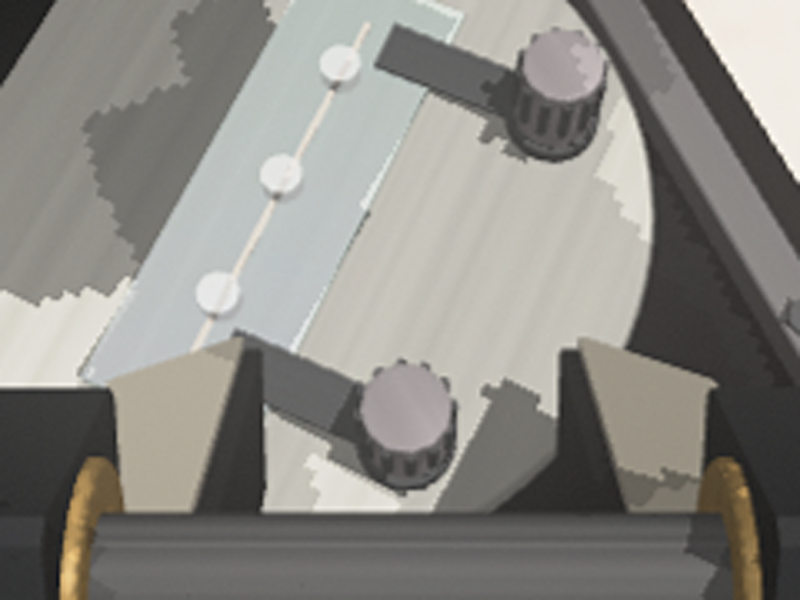

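The screw top at (322,301) is now between the fingers. There is no contact with the disc at a nominal tip height of 49 mm, so the usable tip is shorter than the nominal 25 mm. I go a little deeper and push again.

```bash

python3 -m creep '[{"translation":[0.0015,0,0],"twist":[0,0,0],"hand":40},{"translation":[0.003,0,0],"twist":[0,0,0],"hand":40},{"translation":[0.005,0,0],"twist":[0,0,0],"hand":40}]'
python3 -m creep '[{"translation":[0,0,-0.003],"twist":[0,0,0],"hand":30},{"translation":[0,0,-0.006],"twist":[0,0,0],"hand":26},{"translation":[0,0,-0.008],"twist":[0,0,0],"hand":26},{"translation":[0,0,-0.010],"twist":[0,0,0],"hand":26},{"translation":[0,0,-0.012],"twist":[0,0,0],"hand":26}]'
python3 go.py -47 -3 58 50 -25 -1
python3 - <<'E'
from cell import robot
import cv2, numpy as np
w=robot.read_camera("wrist"); cv2.imwrite("pics/w7.png",w)
a=cv2.imread("pics/w6.png")
g=cv2.cvtColor(w,cv2.COLOR_BGR2HSV)
# glass chip: bluish-green tint
for im in(a,w):
    h=cv2.cvtColor(im,cv2.COLOR_BGR2HSV); m=cv2.inRange(h,(80,15,120),(115,80,255)); m[:100]=0;m[350:]=0
    c=max(cv2.findContours(m,0,1)[0],key=cv2.contourArea); print(cv2.minAreaRect(c),cv2.contourArea(c))
E
```

```text
time: 8.3
tool_pos: [0.5223, 0.0109, 0.0641]
tool_rot: [1.568, 0.874, 0.497]
contact_force: [-0.3, -0.7, -0.4]
opening: 0.0369
time: 8.8
tool_pos: [0.5165, 0.0216, 0.0641]
tool_rot: [1.568, 0.874, 0.496]
contact_force: [1.0, -0.5, -1.3]
opening: 0.0238
t 8.8 tip scope mm [-32.5   3.4  44.9] x,z axes scope [[0.583, -0.268, -0.767], [-0.416, -0.909, 0.002]] open 0.0238 F scope [ 0.2 -1.1 -1.3] q [-0.44  0.47  2.26  1.66  0.55 -0.91]
sign -1.0 translation [-0.0168, 0.0002, 0.0118] twist [0.007, -0.003, 0.001] |deg| 0.5 ydir z 0.64Traceback (most recent call last):
  File "<stdin>", line 9, in <module>
ValueError: max() iterable argument is empty
```

```bash
cat > chip.py <<'E'
import cv2,sys,numpy as np
from w import *
def chip(im):
    h=cv2.cvtColor(im,cv2.COLOR_BGR2HSV); i=im.astype(int); m=((i[...,0]-i[...,2]>3)&(i[...,0]>120)).astype(np.uint8); m[:90]=0;m[330:]=0
    m=cv2.morphologyEx(m,cv2.MORPH_OPEN,np.ones((3,3)))
    c=max(cv2.findContours(m,0,1)[0],key=cv2.contourArea); return c
def ang(im,T,s):
    c=chip(im)[:,0,:].astype(float); c=c[c[:,1]<300]; K=np.asarray(robot.calibration("wrist")["intrinsics"])
    d=np.c_[(c-K[:2,2])/K[0,0],np.ones(len(c))]*[1,-1,-1]@T[:3,:3].T; P=T[:3,3]+d*((.049-T[2,3])/d[:,2])[:,None]
    P=W2S(s,P)[:,:2]*1e3; r=cv2.minAreaRect(P.astype(np.float32)); b=cv2.boxPoints(r); e=[b[1]-b[0],b[2]-b[1]]; l=max(e,key=np.linalg.norm)
    return np.round(r[0],1),np.round(r[1],1),"long-axis angle from y:",round(float((np.arctan2(l[1],l[0])-np.pi/2+np.pi/2)%np.pi-np.pi/2),3)
if __name__=="__main__":
    s=np.load("scope.npy"); T=Tw(); im=robot.read_camera("wrist"); cv2.imwrite(sys.argv[1],im); print(ang(im,T,s))
E
python3 - <<'E'
import cv2;a=cv2.imread("pics/w6.png");print(a[255,290],a[270,330],a[330,340])
E
python3 chip.py pics/w8.png
```

```text
[194 194 189] [185 193 197] [106 111 112]
(array([-20.4,   8.1]), array([11.8, 28.2]), 'long-axis angle from y:', 0.637)
```

```bash

python3 -m creep '[{"translation":[0,0,-0.003],"twist":[0,0,0],"hand":26},{"translation":[0,0,-0.006],"twist":[0,0,0],"hand":26},{"translation":[0,0,-0.009],"twist":[0,0,0],"hand":26},{"translation":[0,0,-0.012],"twist":[0,0,0],"hand":26},{"translation":[0,0,-0.012],"twist":[0,0,0],"hand":26}]'
python3 chip.py pics/w9.png; python3 go.py -47 -3 58 50 -25 -1
```

```text
time: 9.4
tool_pos: [0.5103, 0.0328, 0.064]
tool_rot: [1.569, 0.874, 0.498]
contact_force: [0.7, -0.9, 0.8]
opening: 0.0237
(array([-17.3,  13.3]), array([12.1, 31.7]), 'long-axis angle from y:', 0.335)
t 9.45 tip scope mm [-27.3  14.9  44.9] x,z axes scope [[0.583, -0.267, -0.767], [-0.415, -0.91, 0.001]] open 0.0236 F scope [-0.5 -0.6  0.2] q [-0.42  0.47  2.28  1.7   0.54 -0.94]
sign -1.0 translation [-0.0168, 0.0003, 0.0243] twist [0.007, -0.004, 0.002] |deg| 0.5 ydir z 0.64
```

View pics/w9.png

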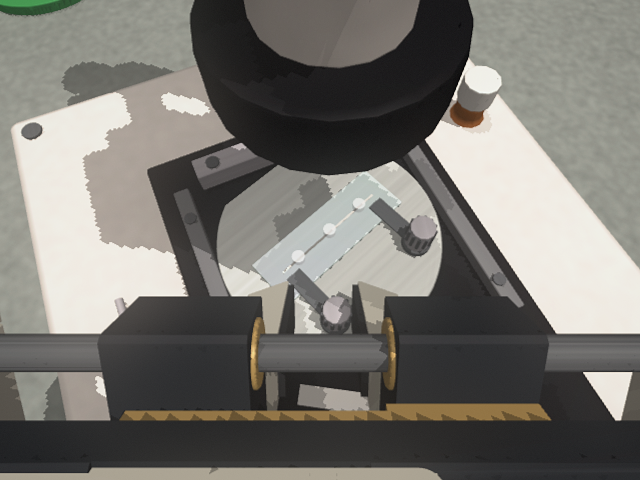

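The push works: the screws are now at (336,310) and (421,228), and the chip has turned to about 0.33 rad off. I fit the pose, then push on.

```bash
python3 - <<'E'
from w import *
s=np.load("scope.npy");T=Tw();q=least_squares(lambda p:(carr(s,p,T)-[[337,308],[423,226]]).ravel(),[0,0,.4],x_scale=.01).x; print(q.round(4))
E
python3 -m creep '[{"translation":[0,0,-0.003],"twist":[0,0,0],"hand":26},{"translation":[0,0,-0.006],"twist":[0,0,0],"hand":26},{"translation":[0,0,-0.008],"twist":[0,0,0],"hand":26},{"translation":[0,0,-0.008],"twist":[0,0,0],"hand":26}]'
python3 chip.py pics/w10.png; python3 go.py -47 -3 58 50 -25 -1
```

```text
[-0.0062  0.0018  0.3367]
time: 9.85
tool_pos: [0.5065, 0.0399, 0.064]
tool_rot: [1.569, 0.874, 0.498]
contact_force: [0.2, -0.2, 0.2]
opening: 0.0236
(array([-12.9,   9.1]), array([18.2,  9.8]), 'long-axis angle from y:', -0.792)
t 9.9 tip scope mm [-23.9  22.4  44.9] x,z axes scope [[0.583, -0.267, -0.767], [-0.415, -0.91, 0.001]] open 0.0242 F scope [ 0.  -0.1  0.2] q [-0.4   0.46  2.3   1.73  0.53 -0.96]
sign -1.0 translation [-0.0168, 0.0003, 0.0326] twist [0.007, -0.004, 0.002] |deg| 0.5 ydir z 0.64
```

```bash
cat > rect.py <<'E'
import cv2,sys; from w import *
def rect(im,s,T,z=.049):
    w=np.array([[-.06,-.06],[.06,-.06],[.06,.06],[-.06,.06]]); px=proj("wrist",S2W(s,np.c_[w,[z]*4]),T)
    H=cv2.getPerspectiveTransform(px.astype(np.float32),((w+.06)*5000).astype(np.float32)); return cv2.warpPerspective(im,H,(600,600))
def ang(im,s,T):
    t=rect(im,s,T).astype(int); m=((t[...,0]-t[...,2]>-3)&(t[...,1]>120)&(t[...,1]<215)).astype(np.uint8); yy,xx=np.mgrid[:600,:600]; m[np.hypot(xx-280,yy-300)>200]=0
    m=cv2.morphologyEx(m,cv2.MORPH_OPEN,np.ones((9,9))); m=cv2.morphologyEx(m,cv2.MORPH_CLOSE,np.ones((25,25)))
    n,l,st,c=cv2.connectedComponentsWithStats(m); k=1+np.argmax(st[1:,4]); p=np.argwhere(l==k)[:,::-1].astype(np.float32); r=cv2.minAreaRect(p); b=cv2.boxPoints(r); e=max([b[1]-b[0],b[2]-b[1]],key=np.linalg.norm)
    return (np.array(r[0])/5-60).round(1),(np.array(r[1])/5).round(1),st[k,4]/25, round(float(np.arctan2(-e[0]*np.sign(e[1]),abs(e[1]))),3)
if __name__=="__main__":
    s=np.load("scope.npy"); T=Tw(); im=robot.read_camera("wrist"); cv2.imwrite(sys.argv[1],im); np.save(sys.argv[1]+".npy",T); print(ang(im,s,T))
E
python3 rect.py pics/w11.png; python3 - <<'E'
from rect import *
s=np.load("scope.npy");T=Tw();T9=T.copy();d=np.array([.5103,.0328,.064])-np.array(robot.observe()["tool_pos"]);T9[:3,3]+=d
print(ang(cv2.imread("pics/w9.png"),s,T9))
a=rect(cv2.imread("pics/w9.png"),s,T9);b=rect(cv2.imread("pics/w11.png"),s,T);cv2.imwrite("pics/r.png",np.hstack([a,b]))
E
```

```text
(array([-5.6,  2.3]), array([26.5, 74.9]), np.float64(1761.24), 0.15)
(array([-6.4,  2.2]), array([26.6, 74.2]), np.float64(1685.32), 0.335)
```

```bash

python3 -m creep '[{"translation":[0,0,-0.002],"twist":[0,0,0],"hand":26},{"translation":[0,0,-0.004],"twist":[0,0,0],"hand":26},{"translation":[0,0,-0.0055],"twist":[0,0,0],"hand":26},{"translation":[0,0,-0.0055],"twist":[0,0,0],"hand":26}]'
python3 rect.py pics/w12.png; python3 go.py -47 -3 58 50 -25 -1
```

```text
time: 10.35
tool_pos: [0.5038, 0.0447, 0.064]
tool_rot: [1.569, 0.874, 0.498]
contact_force: [-0.2, -1.0, -0.5]
opening: 0.0242
(array([-5.9,  2.5]), array([26.4, 74.7]), np.float64(1762.12), 0.017)
t 10.4 tip scope mm [-21.6  27.4  44.9] x,z axes scope [[0.583, -0.267, -0.767], [-0.415, -0.91, 0.001]] open 0.0239 F scope [-0.5  0.4  0.3] q [-0.39  0.46  2.3   1.76  0.53 -0.97]
sign -1.0 translation [-0.0168, 0.0003, 0.0381] twist [0.007, -0.005, 0.002] |deg| 0.5 ydir z 0.64
```

Carrier is aligned (0.017 rad, centre x about -6 mm) with the jaw still back. I release the screw, withdraw along the tool axis and go behind the tab.

```bash

python3 -m creep '[{"translation":[0,0,0.003],"twist":[0,0,0],"hand":28},{"translation":[0,0,0.005],"twist":[0,0,0],"hand":32},{"translation":[-0.015,0,0.005],"twist":[0,0,0],"hand":32},{"translation":[-0.04,0,0.005],"twist":[0,0,0],"hand":32},{"translation":[-0.085,0,0.005],"twist":[0,0,0],"hand":32}]'
python3 rect.py pics/w13.png
python3 go.py -150 -8 105 50 -15 -1; python3 go.py -150 -8 105 50 -25 -1
```

```text
time: 10.9
tool_pos: [0.4589, 0.0147, 0.1276]
tool_rot: [1.573, 0.876, 0.502]
contact_force: [0.7, -0.9, 1.3]
opening: 0.0297
(array([-6. ,  2.4]), array([26.8, 74.9]), np.float64(1776.12), 0.015)
t 10.95 tip scope mm [-74.9  47.1 112. ] x,z axes scope [[0.582, -0.266, -0.769], [-0.411, -0.912, 0.005]] open 0.0297 F scope [2.6 1.1 3.2] q [-0.55  0.22  2.34  1.29  0.62 -0.61]
sign -1.0 translation [-0.0235, -0.04, 0.0837] twist [-0.121, 0.107, 0.005] |deg| 9.2 ydir z 0.64
t 10.95 tip scope mm [-74.9  47.1 112. ] x,z axes scope [[0.582, -0.266, -0.769], [-0.411, -0.912, 0.005]] open 0.0297 F scope [2.6 1.1 3.2] q [-0.55  0.22  2.34  1.29  0.62 -0.61]
sign -1.0 translation [-0.0237, -0.0401, 0.0809] twist [0.013, -0.005, 0.004] |deg| 0.8 ydir z 0.64
```

Still 0.015 rad after release. Moving to behind the tab, with heading -15° and the fingers shut.

```bash

python3 -m creep '[{"translation":[-0.012,-0.02,0.04],"twist":[-0.06,0.05,0],"hand":0},{"translation":[-0.0235,-0.04,0.084],"twist":[-0.121,0.107,0],"hand":0},{"translation":[-0.0235,-0.04,0.084],"twist":[-0.121,0.107,0],"hand":0},{"translation":[-0.0235,-0.04,0.084],"twist":[-0.121,0.107,0],"hand":0}]'
python3 go.py -143 -6 40 50 -15 -1
```

```text
time: 11.35
tool_pos: [0.457, -0.0837, 0.1239]
tool_rot: [1.571, 0.877, 0.662]
contact_force: [-0.2, 0.7, 0.1]
opening: 0.0024
t 11.35 tip scope mm [-151.6   -9.5  104.7] x,z axes scope [[0.617, -0.167, -0.769], [-0.262, -0.965, -0.0]] open 0.0024 F scope [0.4 0.6 0.1] q [-0.82  0.34  2.17  1.    0.86 -0.68]
sign -1.0 translation [0.0544, -0.0358, -0.0056] twist [-0.003, 0.002, 0.005] |deg| 0.3 ydir z 0.64
```

```bash

python3 -m creep '[{"translation":[0.018,-0.012,-0.002],"twist":[0,0,0],"hand":0},{"translation":[0.036,-0.024,-0.004],"twist":[0,0,0],"hand":0},{"translation":[0.054,-0.036,-0.0055],"twist":[0,0,0],"hand":0},{"translation":[0.054,-0.036,-0.0055],"twist":[0,0,0],"hand":0}]'
python3 go.py -123 -6 40 50 -15 -1
python3 - <<'E'
from rect import *
s=np.load("scope.npy");T=Tw();im=robot.read_camera("wrist");cv2.imwrite("pics/w14.png",im);print(ang(im,s,T))
P=[proj("wrist",S2W(s,[x,y,.065]),T).round(0).tolist() for x in(-.117,-.107) for y in(.018,-.018)];print(P)
E
```

```text
time: 11.75
tool_pos: [0.4575, -0.0723, 0.0577]
tool_rot: [1.581, 0.878, 0.671]
contact_force: [-0.5, 0.5, 0.4]
opening: 0.0006
t 11.75 tip scope mm [-142.1   -3.    38.4] x,z axes scope [[0.618, -0.162, -0.77], [-0.261, -0.965, -0.006]] open 0.0006 F scope [0.1 0.6 0.4] q [-0.8   0.5   2.23  1.2   0.75 -0.94]
sign -1.0 translation [0.0111, 0.0157, -0.0022] twist [-0.006, -0.003, 0.006] |deg| 0.5 ydir z 0.64
(array([-6.4,  2.4]), array([27.4, 74.9]), np.float64(1638.08), 0.017)
[[259.0, 223.0], [340.0, 203.0], [255.0, 203.0], [334.0, 184.0]]
```

View pics/w14.png

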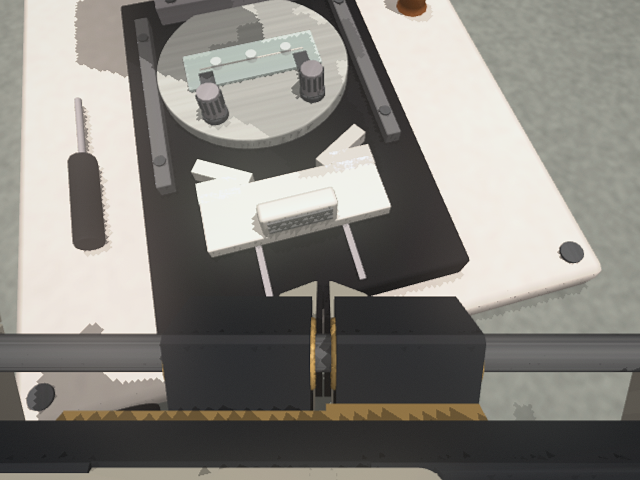

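The fingertips are at (323,282) and the tab's outer face at (257–337, 205–230) straight ahead. The carrier lies square with the bar at 0.017 rad. I push along scope +x.

```bash

python3 -m creep '[{"translation":[0.0025,0.003,-0.0035],"twist":[0,0,0],"hand":0},{"translation":[0.005,0.006,-0.0055],"twist":[0,0,0],"hand":0},{"translation":[0.0075,0.009,-0.0065],"twist":[0,0,0],"hand":0},{"translation":[0.0095,0.0115,-0.0075],"twist":[0,0,0],"hand":0},{"translation":[0.012,0.0145,-0.008],"twist":[0,0,0],"hand":0}]'
python3 go.py -112 -1 40 50 -15 -1
python3 -m creep '[{"translation":[0.002,0.002,-0.001],"twist":[0,0,0],"hand":0},{"translation":[0.004,0.0045,-0.0015],"twist":[0,0,0],"hand":0},{"translation":[0.006,0.007,-0.0025],"twist":[0,0,0],"hand":0}]'
python3 go.py -102 -1 40 50 -15 -1
cat > jawm.py <<'E'
# jaw tab from wrist picture: bright blob top view at z=.065
from rect import *
s=np.load("scope.npy");T=Tw();im=robot.read_camera("wrist");print("chip",ang(im,s,T))
n=sys.argv[1];cv2.imwrite(n,im);o=robot.observe();print("F",np.round(o["contact_force"],1))
E
python3 jawm.py pics/w15.png
```

```text
time: 12.3
tool_pos: [0.4683, -0.0549, 0.0593]
tool_rot: [1.577, 0.877, 0.668]
contact_force: [-0.9, -1.2, 0.5]
opening: 0.0007
t 12.3 tip scope mm [-121.7   -1.2   40. ] x,z axes scope [[0.618, -0.164, -0.769], [-0.261, -0.965, -0.004]] open 0.0007 F scope [-1.5 -0.1  0.5] q [-0.74  0.49  2.23  1.24  0.73 -0.93]
sign -1.0 translation [0.006, 0.007, -0.0028] twist [-0.004, -0.002, 0.005] |deg| 0.4 ydir z 0.64
time: 12.6
tool_pos: [0.4742, -0.0471, 0.0591]
tool_rot: [1.577, 0.877, 0.668]
contact_force: [0.3, -0.2, -0.7]
opening: 0.0007
t 12.6 tip scope mm [-111.9   -1.3   39.9] x,z axes scope [[0.618, -0.164, -0.769], [-0.261, -0.965, -0.004]] open 0.0007 F scope [ 0.  -0.3 -0.7] q [-0.71  0.5   2.23  1.26  0.72 -0.92]
sign -1.0 translation [0.006, 0.0072, -0.0029] twist [-0.004, -0.002, 0.005] |deg| 0.4 ydir z 0.64
chip (array([-6.2,  2. ]), array([27. , 75.5]), np.float64(1687.88), 0.013)
F [-0.   0.1  0.2]
```

```bash

python3 -m creep '[{"translation":[0.002,0.0024,-0.001],"twist":[0,0,0],"hand":0},{"translation":[0.004,0.005,-0.002],"twist":[0,0,0],"hand":0},{"translation":[0.006,0.0073,-0.0027],"twist":[0,0,0],"hand":0}]'
python3 go.py -92 -1 40 50 -15 -1
python3 -m creep '[{"translation":[0.002,0.0024,-0.001],"twist":[0,0,0],"hand":0},{"translation":[0.004,0.005,-0.002],"twist":[0,0,0],"hand":0},{"translation":[0.006,0.0073,-0.0027],"twist":[0,0,0],"hand":0}]'
python3 go.py -92 -1 40 50 -15 -1
python3 jawm.py pics/w16.png
```

```text
time: 12.95
tool_pos: [0.4802, -0.0389, 0.0591]
tool_rot: [1.577, 0.878, 0.668]
contact_force: [-1.5, -2.7, 0.2]
opening: 0.0004
t 12.95 tip scope mm [-101.7   -1.1   39.9] x,z axes scope [[0.618, -0.164, -0.769], [-0.261, -0.965, -0.004]] open 0.0004 F scope [-3.  -0.4  0.2] q [-0.68  0.5   2.23  1.28  0.71 -0.91]
sign -1.0 translation [0.0059, 0.0072, -0.0027] twist [-0.004, -0.001, 0.005] |deg| 0.4 ydir z 0.64
time: 13.25
tool_pos: [0.4861, -0.0307, 0.0592]
tool_rot: [1.577, 0.878, 0.668]
contact_force: [-2.1, -2.5, 0.1]
opening: 0.0004
t 13.25 tip scope mm [-91.7  -1.   39.9] x,z axes scope [[0.617, -0.164, -0.769], [-0.261, -0.965, -0.004]] open 0.0004 F scope [-3.2  0.2  0.1] q [-0.66  0.5   2.22  1.3   0.7  -0.9 ]
sign -1.0 translation [-0.0003, -0.0003, 0.0] twist [-0.004, -0.001, 0.005] |deg| 0.4 ydir z 0.64
chip (array([-6.,  2.]), array([26.9, 75.6]), np.float64(1737.52), 0.012)
F [-1.1 -1.7 -0.4]
```

```bash

python3 -m creep '[{"translation":[0.0015,0.0018,-0.0007],"twist":[0,0,0],"hand":0},{"translation":[0.003,0.0036,-0.0014],"twist":[0,0,0],"hand":0},{"translation":[0.0045,0.0055,-0.002],"twist":[0,0,0],"hand":0}]'
python3 jawm.py pics/w17.png
python3 -m creep '[{"translation":[0.001,0.0012,-0.0005],"twist":[0,0,0],"hand":0},{"translation":[0.002,0.0024,-0.001],"twist":[0,0,0],"hand":0},{"translation":[0.0024,0.0029,-0.0011],"twist":[0,0,0],"hand":0}]'
python3 jawm.py pics/w18.png; python3 go.py -92 -1 40 50 -15 -1
```

```text
time: 13.6
tool_pos: [0.4907, -0.0245, 0.0592]
tool_rot: [1.577, 0.878, 0.668]
contact_force: [-4.8, -5.7, 2.6]
opening: 0.0006
chip (array([-0.4,  0.8]), array([75.6, 26.8]), np.float64(1747.68), -0.0)
F [-4.6 -4.4  2.7]
time: 13.95
tool_pos: [0.4919, -0.0235, 0.0586]
tool_rot: [1.572, 0.883, 0.661]
contact_force: [-26.2, -22.3, 14.9]
opening: 0.0004
chip (array([-0.3,  0.7]), array([26.6, 75.8]), np.float64(1772.28), 0.0)
F [-23.1 -20.1  12.9]
t 14.0 tip scope mm [-82.6  -1.3  39.3] x,z axes scope [[0.613, -0.167, -0.773], [-0.264, -0.965, -0.001]] open 0.0003 F scope [-30.    6.4  12.9] q [-0.63  0.5   2.22  1.32  0.68 -0.89]
sign -1.0 translation [-0.0063, -0.0069, 0.0022] twist [-0.004, 0.003, 0.01] |deg| 0.7 ydir z 0.64
```

The carrier is flush: chip angle 0.000, centre at x -0.3 mm, and the force rose sharply when the jaw reached its stop. I back off and verify.

```bash

python3 -m creep '[{"translation":[-0.002,-0.0024,0.001],"twist":[0,0,0],"hand":0},{"translation":[-0.006,-0.0073,0.0027],"twist":[0,0,0],"hand":0},{"translation":[-0.015,-0.018,0.0065],"twist":[0,0,0],"hand":0},{"translation":[-0.024,-0.029,0.0105],"twist":[0,0,0],"hand":0},{"translation":[-0.05,-0.03,0.0105],"twist":[0,0,0],"hand":0}]'
python3 -m creep '[{"translation":[-0.03,0,0],"twist":[0,0,0],"hand":0},{"translation":[-0.05,0,0],"twist":[0,0,0],"hand":0},{"translation":[-0.05,0,0],"twist":[0,0,0],"hand":0}]'
python3 jawm.py pics/w19.png
python3 - <<'E'
from w import *; import cv2
s=np.load("scope.npy");T=Tw(np.load and None);im=cv2.imread("pics/w19.png");g=im.min(2)
# tab/jaw: project expected tab and block edge at q=.026, sample brightness along scope x at y=0 planes z=.065 and .048
for z,xs in((.065,np.arange(-.115,-.070,.001)),):
  for y in(-.01,0,.01):
    px=proj("wrist",S2W(s,[[x,y,z] for x in xs]),T).round().astype(int); print(y,[int(g[v,u]) if 0<=v<480 and 0<=u<640 else -1 for u,v in px])
E
python3 go.py -150 0 100 50 -15 -1
```

```text
time: 14.5
tool_pos: [0.4542, -0.0652, 0.0773]
tool_rot: [1.578, 0.883, 0.667]
contact_force: [-0.4, -0.4, 0.4]
opening: 0.0004
time: 14.8
tool_pos: [0.4293, -0.086, 0.1173]
tool_rot: [1.573, 0.882, 0.662]
contact_force: [0.5, 0.5, -0.1]
opening: 0.0005
chip (array([-0.7,  0.9]), array([27. , 75.4]), np.float64(1696.84), 0.0)
F [ 1.  -0.1 -0.8]
-0.01 [51, 53, 54, 54, 56, 57, 54, 52, 54, 52, 55, 99, 119, 127, 117, 113, 90, 112, 80, 88, 104, 85, 129, 177, 215, 233, 234, 233, 224, 209, 210, 208, 178, 200, 209, 209, 209, 209, 209, 209, 209, 209, 209, 172, 63]
0 [55, 55, 56, 55, 57, 55, 54, 55, 55, 55, 55, 123, 124, 127, 114, 108, 82, 98, 89, 90, 88, 86, 123, 168, 224, 230, 235, 233, 232, 232, 231, 229, 217, 195, 208, 209, 208, 209, 209, 209, 208, 209, 213, 199, 98]
0.01 [56, 56, 57, 58, 59, 57, 55, 56, 56, 58, 54, 124, 124, 120, 107, 108, 80, 88, 86, 102, 85, 112, 132, 147, 223, 229, 234, 234, 232, 231, 231, 231, 208, 233, 232, 231, 232, 231, 232, 230, 231, 232, 228, 164, 104]
t 14.85 tip scope mm [-169.5   11.5   97.2] x,z axes scope [[0.614, -0.166, -0.772], [-0.264, -0.965, -0.003]] open 0.0004 F scope [ 0.6 -0.9 -0.8] q [-0.88  0.33  2.23  0.99  0.86 -0.75]
sign -1.0 translation [0.0117, 0.0184, 0.006] twist [-0.006, 0.001, 0.009] |deg| 0.6 ydir z 0.64
```

```bash
python3 -c "
from cell import robot
robot.hand_in(); print(robot.observe()['time'])"
```

```text
the job is handed in; nothing more can be done
the job is handed in; nothing more can be done
```

I turned the carrier by pushing screw_left sideways with a slanted fingertip. I then pushed the jaw's tab until it stopped hard, backed the robot clear and handed in at about 15 s. The hand-in gave no verdict.

- **Turned before clamping:** the carrier went from about 0.74 rad to 0.017 rad off, with the jaw not yet moved.
- **Final carrier position:** the wrist camera put the chip at 0.000 rad to the bar, centred 0.7 mm short of the lens axis in x and 0.9 mm off in y. That matches a flush flat to within the calibration's roughly 2 mm.
- **Jaw:** the last view put it at about 0.025 ± 0.002 m, so that view alone doesn't clear the 0.0235 limit. It did reach a hard stop, where the force rose to about 30 N while the carrier hardly moved, and that fits the stated 0.026.
- **Robot clear:** it had been moved well back from the tab and was reading about 1 N, which is the sensor's noise.
- **Not checked:** I didn't re-measure the carrier's tilt, the bystanders or the head after the job. No unexpected force showed on the way.

**What went wrong:**
- **First push:** it missed. The usable fingertip was about 2 cm shorter than the stated tip extent, so it passed over the screw. I went deeper and repeated it.
- **Last joint:** on the approach it ran up to its range limit, so I backed off and rolled the gripper half a turn.

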